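# Wedge a gel cassette tight in an upright gel cell

### The job

The gel cassette stands loose in the gel cell. Take the tapered clamping wedge from the front of the plate rack: tip its top outward from the packed row until it leans on the rack's front bar, then lift it out, stand it loosely, foot down, in the slot between the cassette and the cell's sloped seat, and let go. Then push or tap it down from above until it is tight and the cassette is squeezed firmly against its gasket, leaving the other plates in the rack and without shoving or knocking over the glassware on the bench.

Things in the scene. Friction and masses are not known exactly. Their poses are not given: they have to be found in the camera images.
- cell: Gel cell, fixed: clear open-topped tank 150 (its x) x 130 (y) mm, walls 105 high, 5 thick, floor 8. Origin under its middle, z up. Inside from -x (outer wall face x -73): sloped white seat, wedge slot, cassette, black gasket, white U-shaped core (x 0 to 53, 108 high, two brass pins at x 28, y +-45, 120 high).
- cell_slot (a point): Middle of the wedge slot's mouth, at rim height, 105 mm above the bench. Axes as cell. The slot is 104 mm long along y and 18 mm wide along x at the mouth; its cassette side (+x) is vertical. Set in loosely the wedge stops with its top about 34 mm above the rim; driven tight its top is 11 to 19 mm above the rim.
- cell_seat (a point): Top edge, mid-length, of the sloped seat on the slot's -x side. The seat narrows the slot downward by 12 mm per 100 mm, the wedge's own taper: the wedge goes in foot down, flat back to the cassette (cell +x), sloped front to the seat.
- gasket (a joint): How far the cassette has squeezed the rubber gasket (m): 0 loose, tight from 0.0015, hard stop 0.0025. Spring 3.5 N/mm. Every 8 mm the wedge is driven squeezes it 1 mm; that takes 8 to 22 N straight down on the wedge, which then holds by friction.
- cassette_mid (a point): Centre of the loose gel cassette in the cell: glass in a white frame, 100 wide x 100 high x 8 mm, standing on the cell's floor between guide lips, its top edge 108 mm above the bench.
- rack: Green plate rack, fixed, about 112 (its x) x 128 (y) mm. Origin under it, z up, front -x. Floor at z 8. The packed row runs along x: wedge in front (foot x -10 to 0), three plates from x 0 to 28, back wall 83 mm high. A 6 mm high rib at x -15 stops the wedge's foot.
- rack_bar (a point): Middle of the rack's front bar, 10 mm thick, along the rack's y, 58 mm above the bench, 47 mm in front of the rack's origin. The wedge tipped outward (top to rack -x) by about 25 degrees leans on it and stays.
- wedge_mid (a point): Middle of the loose grey wedge, 54 mm above its foot. 88 wide (its y), 108 high (z, up); flat back at x +5; sloped front from x -5 at the foot (10 mm thick) to x -17 at the top (22 mm thick). About 0.11 kg. Starts upright at the front of the rack, back to the row, axes as the rack's, 10 mm taller than the plates. Tipped past about 6 degrees it falls on against the front bar.
- wedge_top (a point): Middle of the wedge's flat top face (22 x 88 mm), where it is pushed down. Axes as wedge_mid, which lies 54 mm below it and 5.5 mm to its +x.
- row0_mid (a point): Centre of the plate in the rack next to the wedge: loose white-framed cassette, 100 wide x 100 high x 8 mm, its top 108 mm above the bench. Stays in the rack.
- row1_mid (a point): Centre of the next plate in the rack, the same.
- row2_mid (a point): Centre of the last plate in the rack, plain grey, 10 mm thick, otherwise the same.
- reagent_mid (a point): Middle of a standing amber bottle, 76 mm across, 180 mm high; bystander.
- jar_mid (a point): Middle of a standing glass jar, 64 mm across, 80 mm high; bystander.
- cylinder_mid (a point): Middle of a standing glass measuring cylinder, 30 mm across (foot 60 mm), 200 mm high; bystander.
- flask_mid (a point): A standing conical flask, 80 mm across at the foot, 120 mm high, point 50 mm above its foot; bystander.
There are look-alikes about, which are no part of the job. What is shaped like the part that bears flask_mid but black or purple is not meant.

How it is judged:
By the outcome, as a careful person would: the job done as asked, in the order asked, and still so for the second after the job is handed in, with the robot touching nothing.
It also fails if it takes over 59 s, if anything falls off the work surface, if the arm or the gripper's body presses on something with over 40 N, if the wrist force passes 120 N, or if a joint passes its speed limit or range.

### The arm

A 6-joint arm with a two-finger parallel gripper is mounted at the origin on the work surface. World frame = base frame: x ahead of the robot, y to its left, z up, the work surface at z = 0. Lengths are in m, angles in rad, forces in N, time in s.
With the tool pointing down it reaches from about 0.375 to 0.9 m from the base axis. Payload 3.1 kg.
Tool frame: the origin (TCP) lies on the centre line of the jaws, within the pads' length; the fingertips stand 25 mm ahead of it and the grasp point (between the pads) lies 6 mm ahead of it (robot.nose_length is the y of the fingertips in the tool frame, in m); y points along the fingers, z is the direction in which the jaws open and shut, and the axes are right-handed (so a half turn about y gives the same grasp; the last joint's range is limited). The gripper opens to 87 mm and grips with 3 to 60 N. Pads are 19 mm wide; open, the fingers measure 117 mm over their backs; the gripper's body (75 mm by 190 mm) begins 51 mm behind the grasp point.
Start: joints at [-1.304, 0.527, 1.433, -0, 1.181, -0.178], TCP at [0.269, -0.564, 0.248] pointing down, gripper open.
Joint ranges: [-3.08, 3.08], [-0.75, 2.2], [0.22, 2.44], [-1.43, 4.57], [0, 2.65], [-2.85, 2.85]. Speed limits (rad/s): [2.79, 2.79, 3.14, 3.14, 3.14, 3.14].

### API

Orientations are given as a unit quaternion [x, y, z, w].
In Python, from rig import robot, eyes, ticket gives the robot as it stands.
- The arm moves only by the tool play_rows, never from a script. Its argument "series" is a list of rows, each a list of 7 numbers: the opening, from 0 (shut) to 1 (fully open), then the shift along the tool's x, y, z scaled (see below), then the turn, a rotation vector about the tool's x, y, z scaled (see below). In form: [[claw, dx, dy, dz, ax, ay, az], ...]. A call has 1 to 12 rows; each row shifts and turns the commanded pose from where the row before left it, along the tool's axes as they then stand; what a row does not reach is not made up. The controller multiplies each number of a shift by 100 mm and each number of a turn by 180 degrees. A row lasts 1/12 s, in which the tool goes at most 41.7 mm and 7.16 degrees, less where a joint would pass 70% of its speed; a pose out of reach is approached as far as the arm can. A call with a number of a shift or a turn outside -1 to 1 is refused whole. A call with a gripper value outside its range is refused whole. The fingers move at their own pace and stop on an object; "grip_force" is the grip in N (left out, the last holds). Time passes only in rows, so rows that do not move let the fingers close. It gives the time, the measured TCP pose, the force and the opening at its end, in the units of the state.
- robot.get_obs(): the state, without advancing time (a new reading comes with each control period).
- eyes.camera(name): name is "scene" or "top" or "wrist"; returns the picture (420x560x3 uint8, red, green, blue); there is no depth.
- eyes.camera_params(name): a dict with "K" (3x3 intrinsics, pixels), "D" ([k1, k2, p1, p2, k3] as OpenCV has them; the pictures are not rectified), "rvec" (rotation vector, rad) and "tvec" (3), from world to camera coordinates, as OpenCV has them. Camera axes: x right, y down, z forward; pixel columns grow to the right and rows downward; lengths in m; the calibration is good to about 2 mm. A picture is of the moment at which its call begins: read the wrist's pose just before it. camera_params takes no time and is no camera call; for the wrist camera it gives the pose at the moment of the call.
- ticket.hand_in(): hands the job in, once; it reports no verdict.
The state is a dict: "time": time; "q": joint angles; "joint_velocities": joint speeds; "joint_torque": joint torques, N m; "position": TCP position; "tool_rot": TCP orientation; "ft_force": force on the tool from outside, world axes, zero at the start; "moment": the same for the moment, N m; "grip_width": finger opening in m.
Only numpy, scipy, OpenCV 4.12 (cv2) and the standard library are available. Lean on these libraries where they do the work, as an engineer would, in place of code of your own. Each camera call takes 0.05 s, during which the arm holds its last target.

## Working session

There is one attempt and no reset: what is moved stays moved. The work goes in short steps, Python scripts to look and compute and a tool call to move; the robot and the scene stay as the last step left them, time stands still between calls to the robot, and variables do not carry over. Pictures are saved under pics/ and viewed, and the job is handed in when it is done.

Besides the shell and the picture viewer there is one more tool, called in YAML: its name, and indented under it one key for each argument. play_rows: Moves the arm, as the interface text tells. Its arguments: {"type":"object","properties":{"series":{"type":"array","items":{"type":"array","items":{"type":"number"}}},"grip_force":{"type":"number"}},"required":["series"]}

```bash
ls; mkdir -p pics
python3 - <<'E'
from rig import robot, eyes, ticket
import cv2
o=robot.get_obs(); print(o)
for n in ["scene","top","wrist"]:
    im=eyes.camera(n); cv2.imwrite(f"pics/{n}0.png",im[:,:,::-1]); p=eyes.camera_params(n); print(n,{k:v for k,v in p.items()})
E
```

```text
pics
{'time': 0.0, 'q': array([-1.30449175e+00,  5.28449365e-01,  1.43392632e+00, -1.09568513e-05,
        1.18137659e+00, -1.78473679e-01]), 'joint_velocities': array([ 1.41147247e-04,  9.01848911e-04,  2.05724621e-04, -1.02874609e-04,
        6.30137856e-04, -6.16198079e-05]), 'joint_torque': array([ 3.93608170e-04, -4.40040565e+01, -1.76592082e+01,  6.33374671e-02,
        5.82530466e-02, -1.66515920e-04]), 'position': array([ 0.26876603, -0.56349867,  0.24657425]), 'tool_rot': array([-0.1559983 ,  0.69045499, -0.68892969,  0.1559241 ]), 'ft_force': array([-0.47664594, -0.64376198,  0.05657577]), 'moment': array([ 0.00356891, -0.02121676,  0.00946113]), 'grip_width': 0.08700244626676235}
scene {'K': array([[518.78044182,   0.        , 277.85415354],
       [  0.        , 518.78044182, 208.14825958],
       [  0.        ,   0.        ,   1.        ]]), 'D': array([0.03729461, 0.        , 0.        , 0.        , 0.        ]), 'rvec': array([ 1.38360799,  2.30981442, -0.78380634]), 'tvec': array([ 0.29689023, -0.35367761,  1.34103071])}
top {'K': array([[431.31519935,   0.        , 282.01609822],
       [  0.        , 431.31519935, 213.82148212],
       [  0.        ,   0.        ,   1.        ]]), 'D': array([-0.11635764,  0.        ,  0.        ,  0.        ,  0.        ]), 'rvec': array([ 2.12873468, -2.189305  ,  0.12463782]), 'tvec': array([0.02498686, 0.59303534, 0.74428139])}
wrist {'K': array([[304.11996081,   0.        , 277.49300331],
       [  0.        , 304.11996081, 205.88212881],
       [  0.        ,   0.        ,   1.        ]]), 'D': array([0.01459745, 0.        , 0.        , 0.        , 0.        ]), 'rvec': array([-2.43294833,  1.53749108,  0.23681508]), 'tvec': array([-0.62411141, -0.03522486,  0.39192953])}
```

View pics/scene0.png

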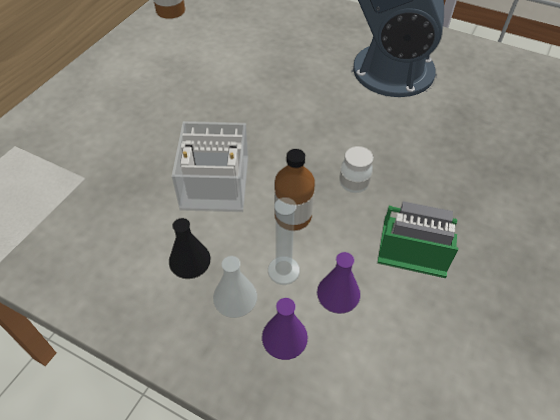

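View pics/top0.png

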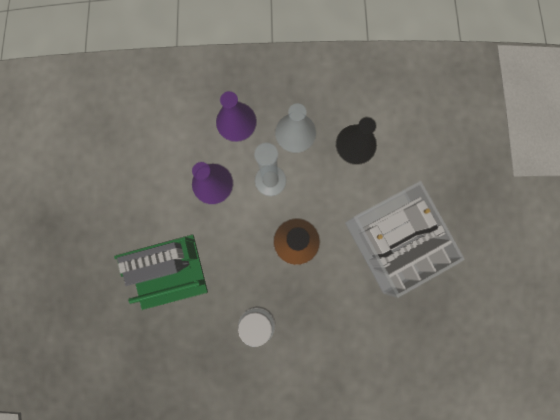

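View pics/wrist0.png

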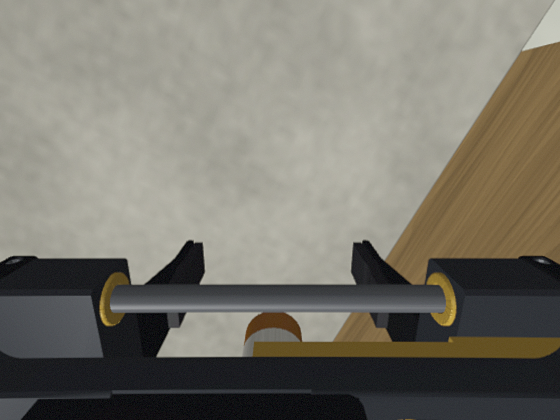

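```bash
cat > h.py <<'E'
import numpy as np, cv2
from rig import robot, eyes, ticket
from scipy.spatial.transform import Rotation as R
def proj(n,P):
    p=eyes.camera_params(n); r,_=cv2.projectPoints(np.array(P,float).reshape(-1,3),p["rvec"],p["tvec"],p["K"],p["D"]); return r.reshape(-1,2)
def ray(n,uv):
    p=eyes.camera_params(n); M=cv2.Rodrigues(p["rvec"])[0]
    q=cv2.undistortPoints(np.array(uv,float).reshape(-1,1,2),p["K"],p["D"]).reshape(-1,2)
    d=np.c_[q,np.ones(len(q))]@M; c=-M.T@p["tvec"]; return c,d
def onz(n,uv,z):
    c,d=ray(n,uv); return c+d*((z-c[2])/d[:,2])[:,None]
def tri(n1,a,n2,b):
    c1,d1=ray(n1,[a]);c2,d2=ray(n2,[b]);d1=d1[0];d2=d2[0]
    s=np.linalg.lstsq(np.c_[d1,-d2],c2-c1,rcond=None)[0]
    p,q=c1+s[0]*d1,c2+s[1]*d2; return (p+q)/2,np.linalg.norm(p-q)
def crop(n,x0,y0,x1,y1,f,name):
    im=eyes.camera(n)[y0:y1,x0:x1,::-1]; cv2.imwrite("pics/"+name,cv2.resize(im,None,fx=f,fy=f,interpolation=cv2.INTER_CUBIC))
E
python3 - <<'E'
from h import *
for n in("scene","top"): print(n,proj(n,[[0,0,0],[.5,0,0],[.5,.3,0],[.5,-.3,0],[.5,0,.2]]).round(0).tolist())
crop("top",105,225,225,315,6,"topR.png")
crop("top",340,175,470,305,4.5,"topC.png")
crop("scene",360,190,480,280,6,"sceR.png")
crop("scene",160,110,260,220,5.4,"sceC.png")
E
```

```text
scene [[393.0, 71.0], [308.0, 206.0], [450.0, 265.0], [187.0, 155.0], [313.0, 136.0]]
top [[295.0, 532.0], [288.0, 266.0], [130.0, 269.0], [446.0, 260.0], [289.0, 266.0]]
```

View pics/topR.png

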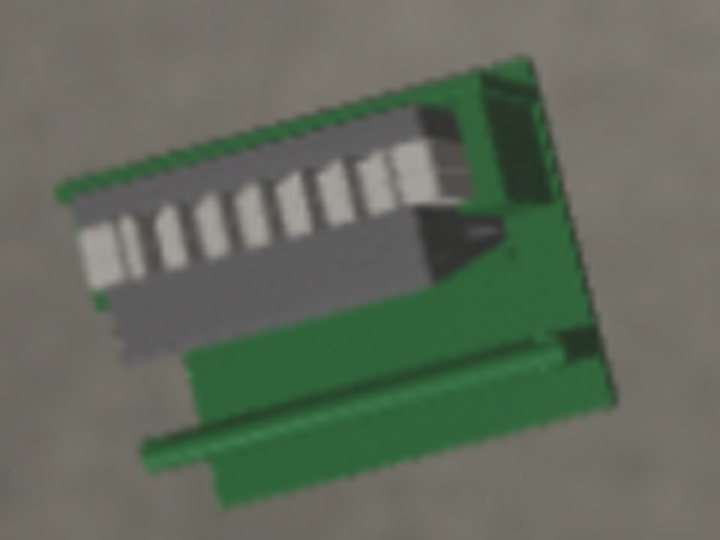

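View pics/topC.png

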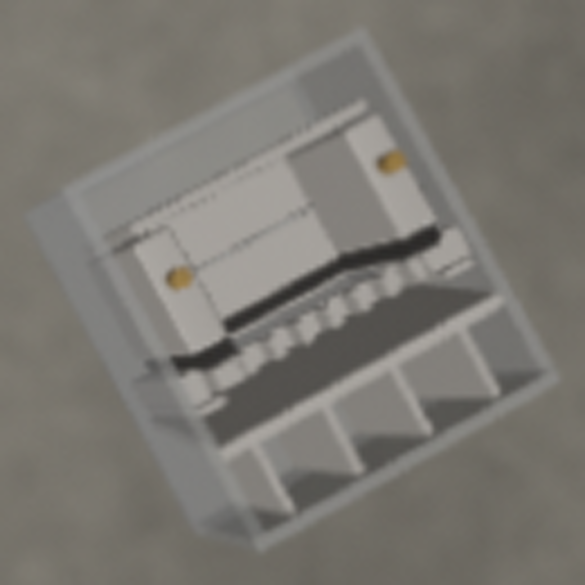

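View pics/sceR.png

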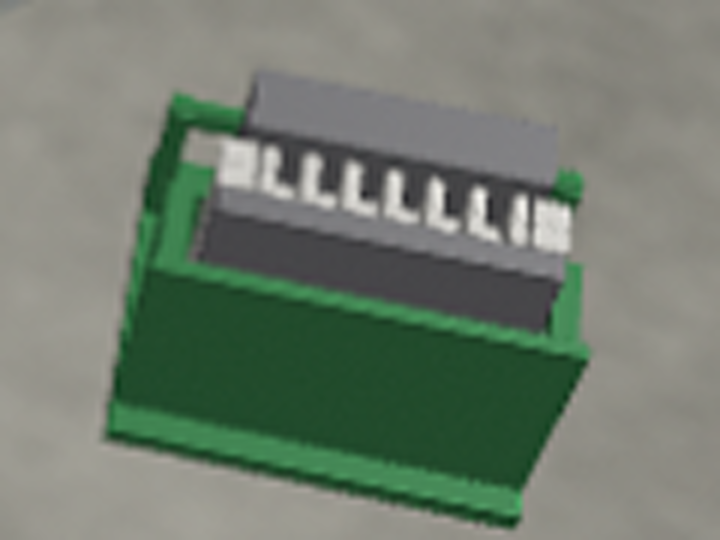

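View pics/sceC.png

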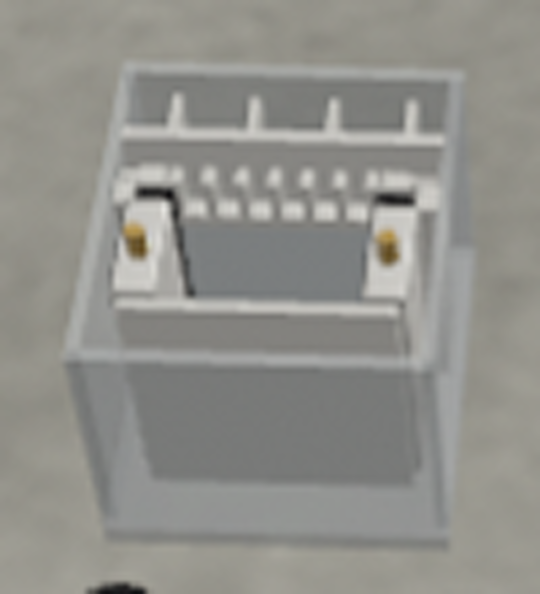

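Run:
```python
from h import *
np.set_printoptions(precision=4,suppress=True)
def cv(x0,y0,f,P): return (np.array(P,float)+.5)/f-.5+[x0,y0]
Tc=cv(340,175,4.5,[(65,190),(365,30),(555,378),(260,548)])   # 
Sc=cv(160,110,5.4,[(437,365),(68,358),(128,65),(462,73)][0:4])
print("cell top@.105\n",onz("top",Tc,.105)); print("cell scene\n",onz("scene",Sc,.105))
Tw=cv(105,225,6,[(418,210),(437,283),(125,362),(103,298)])
Sw=cv(360,190,6,[(245,128),(258,72),(555,125),(558,182)])
print("wedge top\n",onz("top",Tw,.116)); print("wedge scene\n",onz("scene",Sw,.116))
# seat edge: top & scene
print("seat top edge", onz("top",cv(340,175,4.5,[(222,450),(500,300)]),.105),onz("scene",cv(160,110,5.4,[(443,141),(122,133)]),.105))
# bar
print("bar top",onz("top",cv(105,225,6,[(145,450),(565,340)]),.058))
# pins
print("pins top",onz("top",cv(340,175,4.5,[(180,272),(395,158)]),.12),onz("scene",cv(160,110,5.4,[(388,233),(136,228)]),.12))
for a,b in zip(Tc,[Sc[0],Sc[1],Sc[2],Sc[3]]): print(tri("top",a,"scene",b))
# rack base corners
print("rack base top",onz("top",cv(105,225,6,[(615,405),(222,505),(528,58)]),.0))
```

```text
cell top@.105
 [[ 0.5769 -0.1102  0.105 ]
 [ 0.6336 -0.226   0.105 ]
 [ 0.502  -0.2895  0.105 ]
 [ 0.4448 -0.1755  0.105 ]]
cell scene
 [[ 0.5747 -0.1103  0.105 ]
 [ 0.633  -0.2252  0.105 ]
 [ 0.5002 -0.2909  0.105 ]
 [ 0.4434 -0.1769  0.105 ]]
wedge top
 [[0.5145 0.1841 0.116 ]
 [0.4949 0.1791 0.116 ]
 [0.4751 0.2651 0.116 ]
 [0.4924 0.2713 0.116 ]]
wedge scene
 [[0.517  0.1837 0.116 ]
 [0.4952 0.1799 0.116 ]
 [0.4729 0.2633 0.116 ]
 [0.4929 0.2701 0.116 ]]
seat top edge [[ 0.4805 -0.1632  0.105 ]
 [ 0.5314 -0.2704  0.105 ]] [[ 0.4784 -0.1646  0.105 ]
 [ 0.5317 -0.272   0.105 ]]
bar top [[0.4473 0.2807 0.058 ]
 [0.4771 0.156  0.058 ]]
pins top [[ 0.5446 -0.1477  0.12  ]
 [ 0.5834 -0.2288  0.12  ]] [[ 0.5404 -0.1499  0.12  ]
 [ 0.5808 -0.2298  0.12  ]]
(array([ 0.5765, -0.1095,  0.1074]), np.float64(0.0005965023649161209))
(array([ 0.6333, -0.2254,  0.1054]), np.float64(0.0008199005572341063))
(array([ 0.5021, -0.2888,  0.1073]), np.float64(0.0005822793008856916))
(array([ 0.445 , -0.1754,  0.1069]), np.float64(0.0007437886085445835))
rack base top [[0.4548 0.1521 0.    ]
 [0.4257 0.277  0.    ]
 [0.5636 0.1784 0.    ]]
```

```bash
cat >> h.py <<'E'
np.set_printoptions(precision=4,suppress=True)
def tgt(yaw,tilt=0.,flip=False):
    """tool rot: y down, z along +-part x (yaw deg); tilt deg = part top toward part -x"""
    c,s=np.cos(np.radians(yaw)),np.sin(np.radians(yaw))
    P=np.array([[c,-s,0],[s,c,0],[0,0,1]])@R.from_euler('y',-tilt,degrees=True).as_matrix()
    z=P[:,0]*(-1 if flip else 1); y=-P[:,2]; return R.from_matrix(np.c_[np.cross(y,z),y,z])
def plan(pos,rot):
    o=robot.get_obs(); r0=R.from_quat(o["tool_rot"])
    rv=(r0.inv()*rot).as_rotvec()/np.pi; d0=r0.inv().apply(np.array(pos)-o["position"])*10
    d1=rot.inv().apply(np.array(pos)-o["position"])*10
    print("t",round(o["time"],2),"pos",o["position"],"w",round(o["grip_width"],4),"F",o["ft_force"])
    print("turn",rv.round(4),"| shift before turn axes",d0.round(4),"| after-turn axes",d1.round(4))
E
python3 - <<'E'
from h import *
o=robot.get_obs(); print(R.from_quat(o["tool_rot"]).as_matrix())
W=[.495,.225,.30]
plan(W,tgt(13.8)); plan(W,tgt(13.8,flip=True)); print(o['q'])
E
```

```text
[[-0.9027 -0.0001  0.4302]
 [-0.4302  0.0004 -0.9027]
 [-0.0001 -1.     -0.0004]]
t 0.35 pos [ 0.2689 -0.564   0.2473] w 0.0868 F [ 0.0418 -0.773  -0.5714]
turn [ 0.0001 -0.4351 -0.0001] | shift before turn axes [-5.4356 -0.5235 -6.1503] | after-turn axes [-7.1233 -0.5267  4.0777]
t 0.35 pos [ 0.2689 -0.564   0.2473] w 0.0868 F [ 0.0418 -0.773  -0.5714]
turn [0.0001 0.5649 0.0001] | shift before turn axes [-5.4356 -0.5235 -6.1503] | after-turn axes [ 7.1233 -0.5267 -4.0777]
[-1.3045  0.5277  1.4329  0.      1.1814 -0.1785]
```

play_rows:
  series:
    - [1,0,-0.27,0,0,0,0]
    - [1,0,-0.27,0,0,0,0]
    - [1,-0.27,0,-0.305,0,0,0]
    - [1,-0.27,0,-0.305,0,0,0]
    - [1,-0.27,0,-0.305,0,0,0]
    - [1,-0.27,0,-0.305,0,0,0]
    - [1,-0.27,0,-0.305,0,0,0]
    - [1,-0.27,0,-0.305,0,0,0]
    - [1,-0.27,0,-0.305,0,0,0]
    - [1,-0.27,0,-0.305,0,0,0]
    - [1,-0.27,0,-0.305,0,0,0]
    - [1,-0.27,0,-0.305,0,0,0]

```text
time: 1.35
position: [0.3815, -0.1708, 0.3018]
tool_rot: [0.155, -0.69, 0.69, -0.156]
ft_force: [1.1, 0.7, 0.4]
grip_width: 0.087
```

play_rows:
  series:
    - [1,-0.27,0,-0.305,0,0,0]
    - [1,-0.27,0,-0.305,0,0,0]
    - [1,-0.27,0,-0.305,0,0,0]
    - [1,-0.27,0,-0.305,0,0,0]
    - [1,-0.27,0,-0.305,0,0,0]
    - [1,-0.27,0,-0.305,0,0,0]
    - [1,-0.27,0,-0.305,0,0,0]
    - [1,-0.27,0,-0.305,0,0,0]
    - [1,0,0,0,0,-0.035,0]
    - [1,0,0,0,0,-0.035,0]
    - [1,0,0,0,0,-0.035,0]
    - [1,0,0,0,0,-0.035,0]

```text
time: 2.35
position: [0.4713, 0.1412, 0.3015]
tool_rot: [0.305, -0.638, 0.638, -0.305]
ft_force: [0.9, 0.7, -0.3]
grip_width: 0.0874
```

play_rows:
  series:
    - [1,0,0,0,0,-0.035,0]
    - [1,0,0,0,0,-0.035,0]
    - [1,0,0,0,0,-0.035,0]
    - [1,0,0,0,0,-0.035,0]
    - [1,0,0,0,0,-0.035,0]
    - [1,0,0,0,0,-0.035,0]
    - [1,0,0,0,0,-0.035,0]
    - [1,0,0,0,0,-0.035,0]
    - [1,0,0,0,0,0,0]

```text
time: 3.1
position: [0.4714, 0.1405, 0.3016]
tool_rot: [0.546, -0.449, 0.449, -0.546]
ft_force: [0.0, 0.2, 0.1]
grip_width: 0.0868
```

Run:
```python
from h import *
plan([.495,.225,.20],tgt(13.8))
im=eyes.camera("wrist"); cv2.imwrite("pics/w1.png",im[:,:,::-1])
```

```text
t 3.1 pos [0.4714 0.1405 0.3016] w 0.0868 F [0.0432 0.2275 0.1191]
turn [-0.     -0.0145  0.    ] | shift before turn axes [-0.7829  1.0161  0.3959] | after-turn axes [-0.764   1.0161  0.4311]
```

View pics/w1.png

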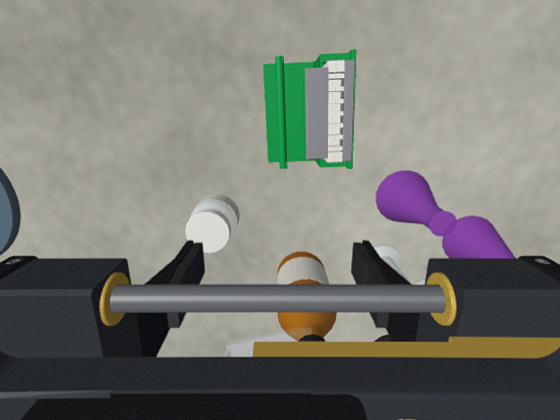

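Run:
```python
from h import *
crop("wrist",255,40,365,180,5,"w1c.png")
```

```text
(no output)
```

View pics/w1c.png

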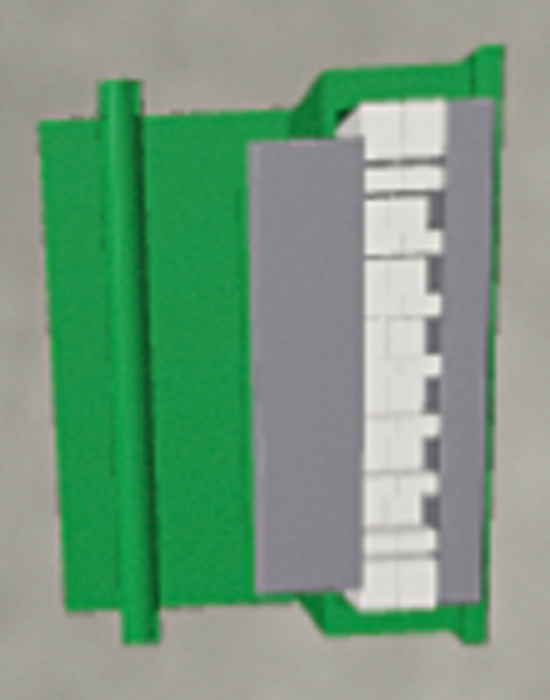

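Run:
```python
from h import *
P=(np.array([(248,140),(363,137),(364,590),(257,593),(120,80),(140,642)],float)+.5)/5-.5+[255,40]
w=onz("wrist",P[:4],.116); print(w,w.mean(0)); b=onz("wrist",P[4:],.058); print(b,b.mean(0))
for a,c in((w[3],w[0]),(w[2],w[1]),(b[1],b[0])):
    d=(c-a); print(np.linalg.norm(d),np.degrees(np.arctan2(-d[0],d[1])))
```

```text
[[0.4736 0.265  0.116 ]
 [0.4954 0.2697 0.116 ]
 [0.5163 0.1847 0.116 ]
 [0.4943 0.1798 0.116 ]] [0.4949 0.2248 0.116 ]
[[0.4457 0.2797 0.058 ]
 [0.4749 0.1549 0.058 ]] [0.4603 0.2173 0.058 ]
0.08764153822984952 13.61482161972777
0.08753268138962338 13.83129849468334
0.12811840299186877 13.152376174650403
```

Run:
```python
from h import *
plan([.4939,.2246,.1355],tgt(13.7))
```

```text
t 3.2 pos [0.4714 0.1405 0.3016] w 0.0873 F [-0.0233 -0.1483 -0.4595]
turn [-0.0001 -0.0154  0.    ] | shift before turn axes [-0.7828  1.6614  0.3798] | after-turn axes [-0.7635  1.6613  0.4176]
```

play_rows:
  series:
    - [1,0,0,0,0,-0.0154,0]
    - [1,-0.381,0,0.209,0,0,0]
    - [1,-0.381,0,0.209,0,0,0]
    - [1,0,0.35,0,0,0,0]
    - [1,0,0.35,0,0,0,0]
    - [1,0,0.35,0,0,0,0]
    - [1,0,0.35,0,0,0,0]
    - [1,0,0,0,0,0,0]

```text
time: 3.87
position: [0.4883, 0.2201, 0.1556]
tool_rot: [0.56, -0.44, 0.433, -0.552]
ft_force: [-1.0, -0.1, 0.0]
grip_width: 0.0869
```

Run:
```python
from h import *
plan([.4939,.2246,.1355],tgt(13.7))
im=eyes.camera("wrist"); cv2.imwrite("pics/w2.png",im[:,:,::-1])
```

```text
t 3.87 pos [0.4883 0.2201 0.1556] w 0.0869 F [-0.9768 -0.0744  0.0147]
turn [ 0.0044  0.0002 -0.0001] | shift before turn axes [-0.0306  0.1998  0.0676] | after-turn axes [-0.0306  0.2007  0.0648]
```

View pics/w2.png

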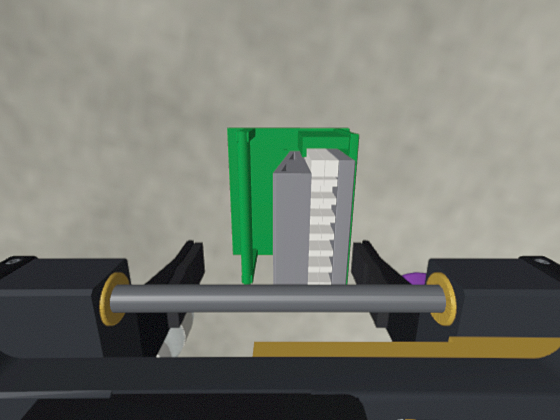

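play_rows:
  series:
    - [1,0,0,0,0,0,0]

```text
time: 4.0
position: [0.4934, 0.2212, 0.1621]
tool_rot: [-0.556, 0.436, -0.436, 0.556]
ft_force: [0.7, -0.2, 0.6]
grip_width: 0.0871
```

Run:
```python
from h import *
plan([.4939,.2246,.1355],tgt(13.7))
```

```text
t 4.0 pos [0.4934 0.2212 0.1621] w 0.0871 F [ 0.6604 -0.2228  0.5655]
turn [-0.0001  0.0005 -0.    ] | shift before turn axes [-0.032   0.2662  0.0126] | after-turn axes [-0.0321  0.2662  0.0126]
```

play_rows:
  series:
    - [1,-0.032,0.13,0.012,0,0,0]
    - [1,0,0.1,0,0,0,0]
    - [1,0,0,0,0,0,0]
    - [1,0,0,0,0,0,0]
    - [1,0,0,0,0,0,0]

```text
time: 4.42
position: [0.4939, 0.2245, 0.1398]
tool_rot: [-0.556, 0.436, -0.437, 0.557]
ft_force: [0.0, 0.1, 0.6]
grip_width: 0.087
```

Run:
```python
from h import *
plan([.4939,.2246,.1355],tgt(13.7))
```

```text
t 4.42 pos [0.4939 0.2245 0.1398] w 0.087 F [0.0129 0.0764 0.5933]
turn [-0.0007  0.0008  0.    ] | shift before turn axes [-0.0006  0.043  -0.0003] | after-turn axes [-0.0006  0.043  -0.0002]
```

play_rows:
  series:
    - [1,0,0.043,0,0,0,0]
    - [1,0,0,0,0,0,0]
    - [0.4,0,0,0,0,0,0]
    - [0.4,0,0,0,0,0,0]
    - [0.4,0,0,0,0,0,0]
    - [0.4,0,0,0,0,0,0]
  grip_force: 15

```text
time: 4.92
position: [0.4933, 0.2245, 0.1343]
tool_rot: [-0.557, 0.436, -0.436, 0.557]
ft_force: [0.3, -0.7, 0.1]
grip_width: 0.0681
```

play_rows:
  series:
    - [0.1,0,0,0,0,0,0]
    - [0.1,0,0,0,0,0,0]
    - [0.1,0,0,0,0,0,0]
    - [0.1,0,0,0,0,0,0]

```text
time: 5.25
position: [0.4932, 0.2245, 0.1342]
tool_rot: [0.557, -0.436, 0.436, -0.557]
ft_force: [-0.2, 0.9, -0.1]
grip_width: 0.0413
```

Run:
```python
from h import *
plan([.4939,.2246,.1355],tgt(13.7))
im=eyes.camera("wrist"); cv2.imwrite("pics/w3.png",im[:,:,::-1])
```

```text
t 5.25 pos [0.4932 0.2245 0.1342] w 0.0413 F [-0.1521  0.897  -0.1391]
turn [0.     0.0009 0.    ] | shift before turn axes [ 0.0005 -0.0126  0.0066] | after-turn axes [ 0.0005 -0.0126  0.0066]
```

View pics/w3.png

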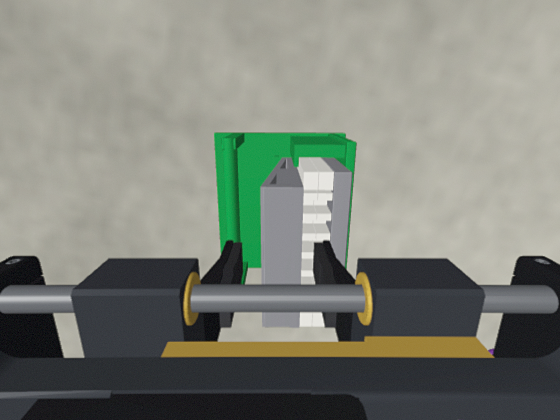

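play_rows:
  series:
    - [0.1,0,-0.01,0,0,0,0]
    - [0.1,0,0,0,0,0,0]
    - [0.1,0,0,0,0,0,0]
    - [0.1,0,0,0,0,0,0]
    - [0.1,0,0,0,0,0,0]

```text
time: 5.72
position: [0.4934, 0.2245, 0.1354]
tool_rot: [-0.557, 0.436, -0.436, 0.557]
ft_force: [-0.3, 0.5, 0.4]
grip_width: 0.0223
```

Run:
```python
from h import *
plan([.4939,.2246,.1355],tgt(13.7))
```

```text
t 5.72 pos [0.4934 0.2245 0.1354] w 0.0223 F [-0.2861  0.4868  0.3603]
turn [-0.0001  0.0009 -0.    ] | shift before turn axes [ 0.0004 -0.0012  0.0049] | after-turn axes [ 0.0004 -0.0012  0.0049]
```

play_rows:
  series:
    - [0.1,0,0,0,0,0,0]
    - [0.1,0,0,0,0,0,0]
    - [0.1,0,0.001,-0.0445,0.0111,0,0]
    - [0.1,0,0.001,-0.0445,0.0111,0,0]
    - [0.1,0,0.001,-0.0445,0.0111,0,0]
    - [0.1,0,0.001,-0.0445,0.0111,0,0]
    - [0.1,0,0,0,0,0,0]

```text
time: 6.3
position: [0.474, 0.2199, 0.1336]
tool_rot: [-0.517, 0.405, -0.465, 0.594]
ft_force: [1.1, 0.1, -1.5]
grip_width: 0.0224
```

Run:
```python
from h import *
plan([.4939,.2246,.1355],tgt(13.7))
im=eyes.camera("wrist"); cv2.imwrite("pics/w4.png",im[:,:,::-1])
crop("top",105,225,225,315,6,"topR4.png")
```

```text
t 6.3 pos [0.474  0.2199 0.1336] w 0.0224 F [ 1.0819  0.1138 -1.5087]
turn [-0.044   0.0009 -0.0001] | shift before turn axes [0.0018 0.0096 0.2048] | after-turn axes [ 0.0012 -0.0187  0.2042]
```

View pics/w4.png

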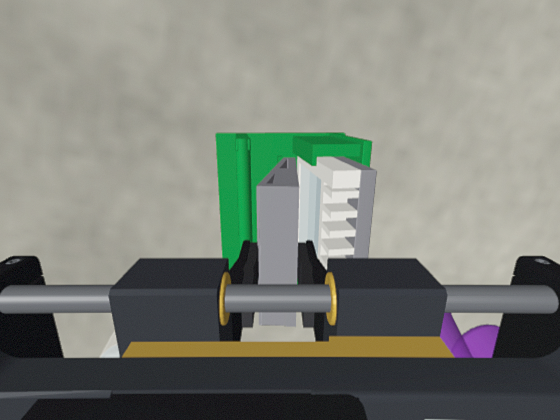

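play_rows:
  series:
    - [0.1,0,0.001,-0.0445,0.0111,0,0]
    - [0.1,0,0.001,-0.0445,0.0111,0,0]
    - [0.1,0,0.001,-0.0445,0.0111,0,0]
    - [0.1,0,0.001,-0.0445,0.0111,0,0]
    - [0.1,0,0.001,-0.0445,0.0111,0,0]
    - [0.1,0,0.001,-0.0445,0.0111,0,0]
    - [0.1,0,0.001,-0.0445,0.0111,0,0]
    - [0.1,0,0,0,0,0,0]
    - [0.1,0,0,0,0,0,0]

```text
time: 7.15
position: [0.4475, 0.2132, 0.1256]
tool_rot: [-0.441, 0.345, -0.511, 0.652]
ft_force: [0.3, 0.4, -0.5]
grip_width: 0.0222
```

Run:
```python
from h import *
plan([.4939,.2246,.1355],tgt(13.7))
im=eyes.camera("wrist"); cv2.imwrite("pics/w5.png",im[:,:,::-1])
crop("scene",360,160,480,280,4.8,"sceR5.png")
```

```text
t 7.15 pos [0.4475 0.2132 0.1256] w 0.0222 F [ 0.3204  0.3726 -0.4684]
turn [-0.1217  0.0008 -0.0002] | shift before turn axes [0.     0.0864 0.4802] | after-turn axes [-0.0011 -0.0991  0.4778]
```

View pics/w5.png

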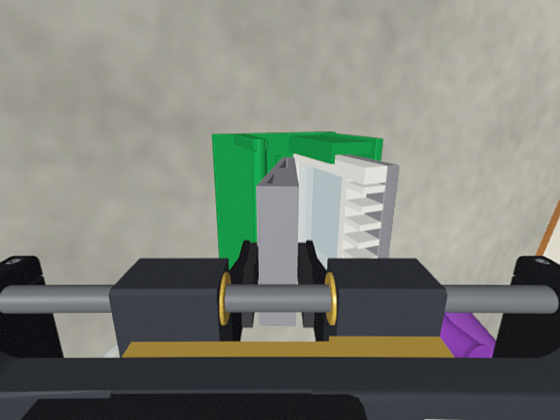

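View pics/sceR5.png

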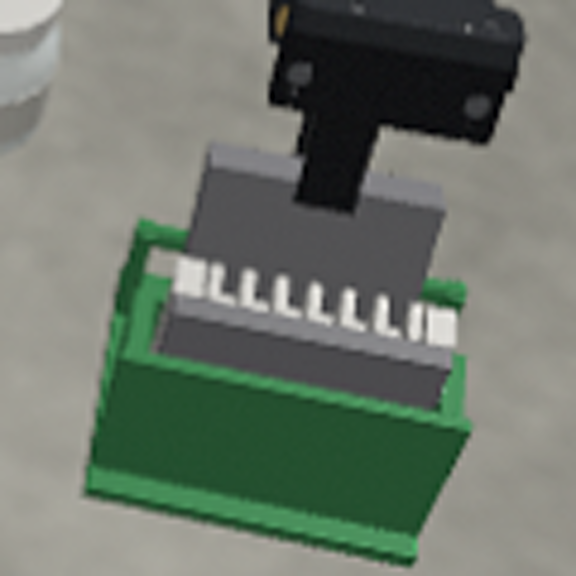

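play_rows:
  series:
    - [0.1,0,0.001,-0.0445,0.0111,0,0]
    - [0.1,0,0,0,0,0,0]
    - [0.1,0,0,0,0,0,0]

```text
time: 7.5
position: [0.4446, 0.2137, 0.1245]
tool_rot: [-0.431, 0.34, -0.514, 0.659]
ft_force: [0.2, 0.0, -0.3]
grip_width: 0.0221
```

play_rows:
  series:
    - [0.1,0,0.0005,-0.022,0.0055,0,0]
    - [0.1,0,0,0,0,0,0]
    - [0.1,0,0,0,0,0,0]

```text
time: 7.75
position: [0.4433, 0.2145, 0.1245]
tool_rot: [-0.428, 0.337, -0.515, 0.662]
ft_force: [0.1, 0.4, -1.8]
grip_width: 0.0219
```

play_rows:
  series:
    - [0.5,0,0,0,0,0,0]
    - [0.5,0,0,0,0,0,0]
    - [0.5,0,0,0,0,0,0]
    - [0.5,0,0,0,0,0,0]
    - [0.5,0,0,0,0,0,0]

```text
time: 8.17
position: [0.4432, 0.2142, 0.1245]
tool_rot: [-0.428, 0.337, -0.516, 0.662]
ft_force: [-0.6, -0.5, -0.7]
grip_width: 0.0419
```

Run:
```python
from h import *
plan([.4939,.2246,.1355],tgt(13.7))
im=eyes.camera("wrist"); cv2.imwrite("pics/w6.png",im[:,:,::-1])
crop("top",105,225,225,315,6,"topR6.png")
```

```text
t 8.17 pos [0.4432 0.2142 0.1245] w 0.0419 F [-0.5682 -0.4669 -0.6989]
turn [-0.1337  0.0012 -0.0018] | shift before turn axes [0.0214 0.1107 0.5167] | after-turn axes [ 0.0194 -0.1095  0.517 ]
```

View pics/w6.png

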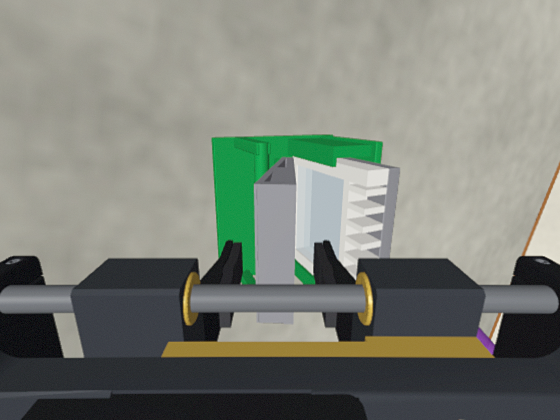

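View pics/topR6.png

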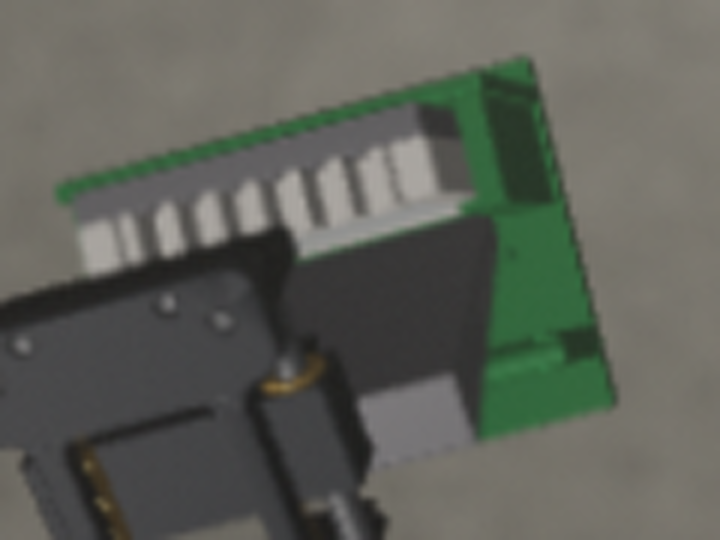

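play_rows:
  series:
    - [0.38,0,0,0,0,0,0]
    - [0.38,0,0.06,0,0,0,0]
    - [0.38,0,0.065,0,0,0,0]
    - [0.38,0,0.06,0,0,0,0]
    - [0.38,0,0,0,0,0,0]
    - [0.38,0,0,0,0,0,0]
    - [0.1,0,0,0,0,0,0]
    - [0.1,0,0,0,0,0,0]
    - [0.1,0,0,0,0,0,0]
    - [0.1,0,0,0,0,0,0]
  grip_force: 30

```text
time: 9.1
position: [0.4492, 0.2167, 0.1135]
tool_rot: [-0.428, 0.337, -0.515, 0.662]
ft_force: [-0.0, -0.2, 0.5]
grip_width: 0.0217
```

Run:
```python
from h import *
plan([.4939,.2246,.1355],tgt(13.7))
im=eyes.camera("wrist"); cv2.imwrite("pics/w7.png",im[:,:,::-1])
```

```text
t 9.1 pos [0.4492 0.2167 0.1135] w 0.0217 F [-0.0206 -0.1849  0.5287]
turn [-0.1335  0.0013 -0.0019] | shift before turn axes [ 0.03   -0.0166  0.5036] | after-turn axes [ 0.0287 -0.2201  0.4533]
```

View pics/w7.png

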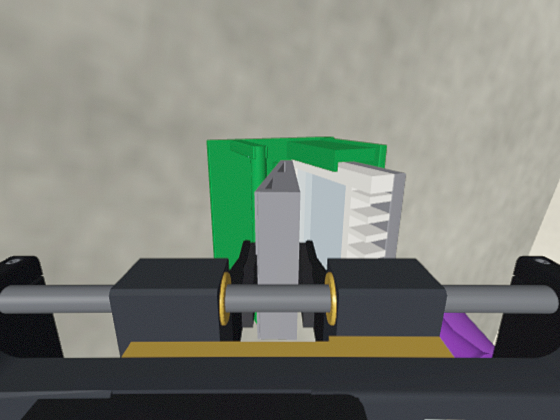

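play_rows:
  series:
    - [0.1,0,0,0,0,0,0]
    - [0.1,0,0,0,0,0,0]

```text
time: 9.32
position: [0.4492, 0.2166, 0.1134]
tool_rot: [-0.428, 0.337, -0.515, 0.662]
ft_force: [-0.5, 0.4, 3.2]
grip_width: 0.0222
```

Run:
```python
from h import *
print(robot.get_obs()['q'])
```

```text
[ 0.2156  0.5576  2.1533  0.9487  0.0199 -0.9727]
```

play_rows:
  series:
    - [0.1,0,-0.046,0.02,0,0,0]
    - [0.1,0,-0.091,0.041,0,0,0]
    - [0.1,0,-0.091,0.041,0,0,0]
    - [0.1,0,-0.091,0.041,0,0,0]
    - [0.1,0,0,0,0,0,0]
    - [0.1,0,0,0,0,0,0]

```text
time: 9.82
position: [0.4491, 0.2181, 0.1367]
tool_rot: [-0.426, 0.338, -0.514, 0.664]
ft_force: [0.0, -2.5, -0.8]
grip_width: 0.0218
```

Run:
```python
from h import *
plan([.4492,.2166,.25],tgt(13.7)); print(robot.get_obs()['q'])
im=eyes.camera("wrist"); cv2.imwrite("pics/w8.png",im[:,:,::-1])
crop("scene",360,160,480,280,4.8,"sceR8.png")
```

```text
t 9.82 pos [0.4491 0.2181 0.1367] w 0.0218 F [ 0.0077 -2.4815 -0.7873]
turn [-0.1339  0.0017 -0.0038] | shift before turn axes [ 0.0029 -1.0348  0.4606] | after-turn axes [ 0.0147 -1.1326 -0.0022]
[ 0.2148  0.4983  2.138   0.2607  0.0878 -0.2848]
```

View pics/w8.png

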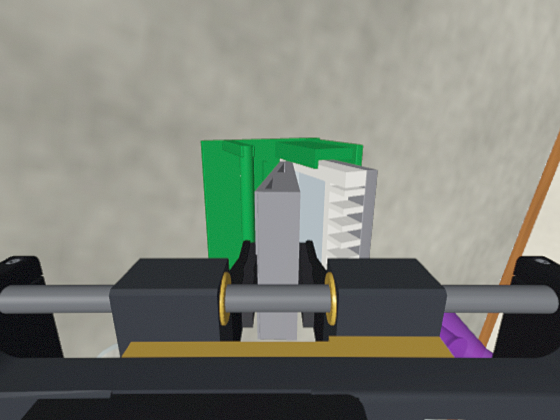

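View pics/sceR8.png

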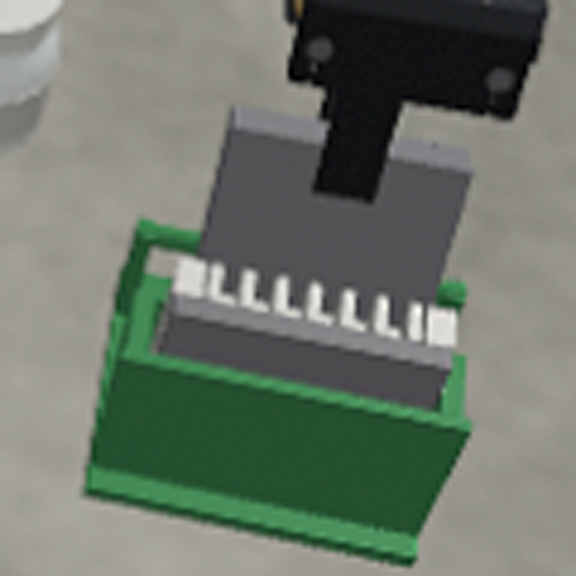

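play_rows:
  series:
    - [0.1,0,-0.12,0.052,0,0,0]
    - [0.1,0,-0.15,0.066,0,0,0]
    - [0.1,0,-0.15,0.066,0,0,0]
    - [0.1,0,-0.15,0.066,0,0,0]
    - [0.1,0,-0.15,0.066,0,0,0]
    - [0.1,0,-0.15,0.066,0,0,0]
    - [0.1,0,-0.15,0.066,0,0,0]
    - [0.1,0,-0.15,0.066,0,0,0]
    - [0.1,0,0,0,0,0,0]
    - [0.1,0,0,0,0,0,0]

```text
time: 10.75
position: [0.4485, 0.2169, 0.2643]
tool_rot: [-0.426, 0.338, -0.513, 0.664]
ft_force: [-0.4, -0.5, -0.2]
grip_width: 0.022
```

Run:
```python
from h import *
plan([.4492,.2166,.33],tgt(13.7)); print(robot.get_obs()['q'])
im=eyes.camera("wrist"); cv2.imwrite("pics/w9.png",im[:,:,::-1])
im=eyes.camera("scene"); cv2.imwrite("pics/s9.png",im[:,:,::-1])
```

```text
t 10.75 pos [0.4485 0.2169 0.2643] w 0.022 F [-0.3715 -0.4502 -0.1607]
turn [-0.1339  0.0018 -0.004 ] | shift before turn axes [-0.0026 -0.5974  0.2742] | after-turn axes [ 0.0046 -0.6573  0.0064]
[ 0.2115  0.2178  2.0036  0.0516  0.5006 -0.0733]
```

View pics/s9.png

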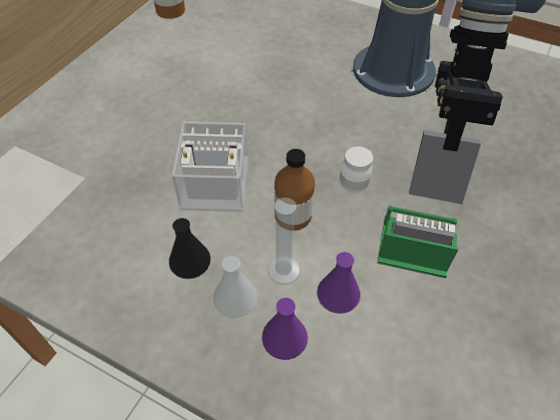

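View pics/w9.png

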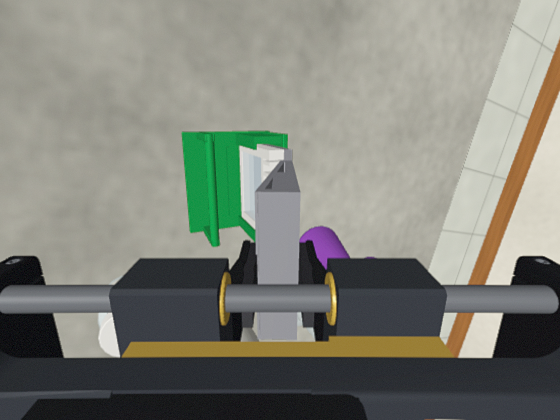

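play_rows:
  series:
    - [0.1,0,0,0,-0.033,0,0]
    - [0.1,0,0,0,-0.034,0,0]
    - [0.1,0,0,0,-0.034,0,0]
    - [0.1,0,0,0,-0.033,0,0]
    - [0.1,0,-0.37,0,0,0,0]
    - [0.1,0,-0.37,0,0,0,0]
    - [0.1,0,0,0,0,0,0]

```text
time: 11.43
position: [0.453, 0.2171, 0.3421]
tool_rot: [-0.553, 0.436, -0.433, 0.563]
ft_force: [-0.3, 1.0, -0.2]
grip_width: 0.022
```

Run:
```python
from h import *
plan([.5136-.01,-.2133,.34],tgt(26.2)); print(robot.get_obs()['q'])
```

```text
t 11.43 pos [0.453  0.2171 0.3421] w 0.022 F [-0.2991  0.9922 -0.1542]
turn [-0.0031 -0.0669 -0.0032] | shift before turn axes [ 4.2971 -0.0317 -0.5622] | after-turn axes [ 4.0854  0.0208 -1.446 ]
[ 0.2176  0.2481  1.6137  0.0119  1.2717 -0.033 ]
```

play_rows:
  series:
    - [0.1,0,0,0,-0.0015,-0.033,-0.0015]
    - [0.1,0,0,0,-0.0015,-0.033,-0.0015]
    - [0.1,0.2,0,-0.07,0,0,0]
    - [0.1,0.36,0,-0.128,0,0,0]
    - [0.1,0.36,0,-0.128,0,0,0]
    - [0.1,0.36,0,-0.128,0,0,0]
    - [0.1,0.36,0,-0.128,0,0,0]
    - [0.1,0.36,0,-0.128,0,0,0]
    - [0.1,0.36,0,-0.128,0,0,0]
    - [0.1,0.36,0,-0.128,0,0,0]
    - [0.1,0.36,0,-0.128,0,0,0]

```text
time: 12.35
position: [0.485, -0.1103, 0.3368]
tool_rot: [0.602, -0.378, 0.371, -0.598]
ft_force: [0.7, -0.1, -1.3]
grip_width: 0.0224
```

play_rows:
  series:
    - [0.1,0.36,0,-0.128,0,0,0]
    - [0.1,0.36,0,-0.128,0,0,0]
    - [0.1,0.285,0,-0.1,0,0,0]
    - [0.1,0,0,0,0,0,0]
    - [0.1,0,0,0,0,0,0]
    - [0.1,0,0,0,0,0,0]

```text
time: 12.85
position: [0.497, -0.214, 0.337]
tool_rot: [0.602, -0.378, 0.371, -0.598]
ft_force: [1.4, 0.3, -0.6]
grip_width: 0.022
```

Run:
```python
from h import *
plan([.5136-.01,-.2133,.34],tgt(26.2)); print(robot.get_obs()['q'])
for n in("wrist","scene","top"):
  im=eyes.camera(n); cv2.imwrite(f"pics/{n}10.png",im[:,:,::-1])
```

```text
t 12.85 pos [ 0.497 -0.214  0.337] w 0.022 F [ 1.4119  0.2757 -0.5989]
turn [ 0.0032 -0.0011 -0.0019] | shift before turn axes [ 0.0225 -0.0307  0.0616] | after-turn axes [ 0.0229 -0.03    0.0618]
[-0.61    0.3215  1.5198 -0.0061  1.3103 -1.0623]
```

View pics/wrist10.png

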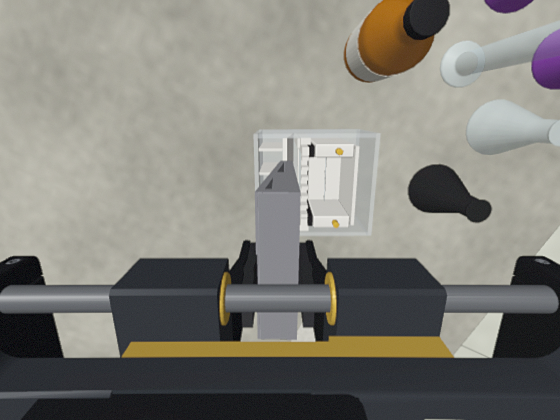

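View pics/scene10.png

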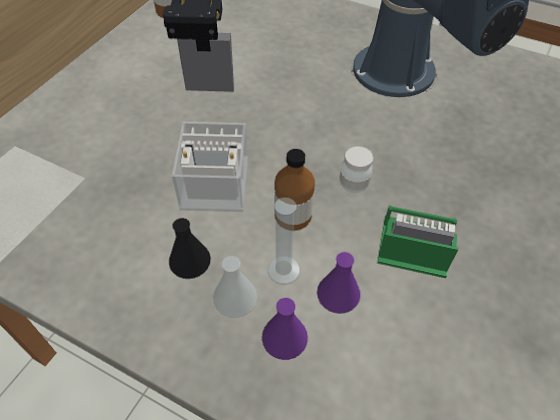

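View pics/top10.png

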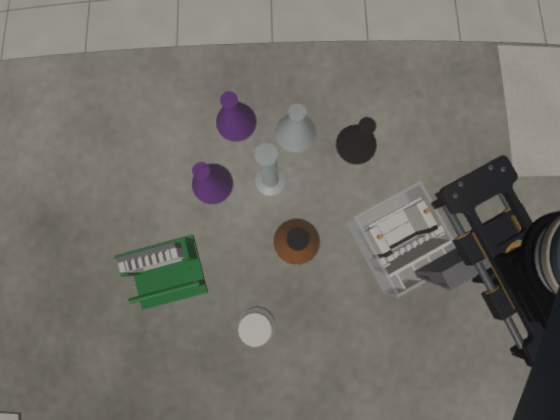

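Run:
```python
import cv2
im=cv2.imread("pics/wrist10.png"); cv2.imwrite("pics/w10c.png",cv2.resize(im[120:350,230:330],None,fx=2.5*1,fy=2.5,interpolation=cv2.INTER_CUBIC))
cv2.imwrite("pics/w10d.png",cv2.resize(im[120:250,245:385],None,fx=5,fy=4.5,interpolation=cv2.INTER_CUBIC))
im=cv2.imread("pics/scene10.png"); cv2.imwrite("pics/s10c.png",cv2.resize(im[10:110,160:260],None,fx=6,fy=6,interpolation=cv2.INTER_CUBIC))
```

```text
(no output)
```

View pics/w10d.png

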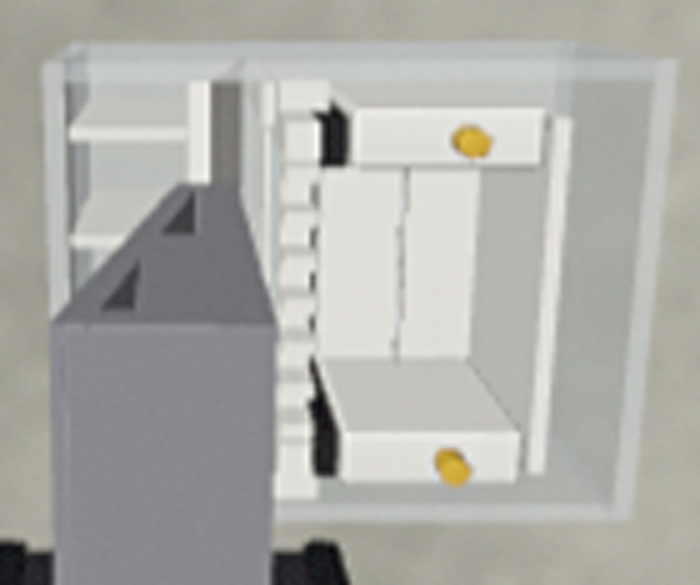

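View pics/s10c.png

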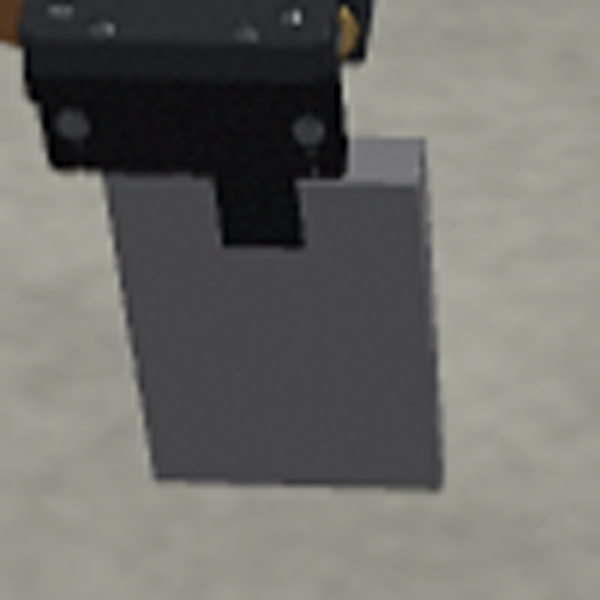

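View pics/w10c.png

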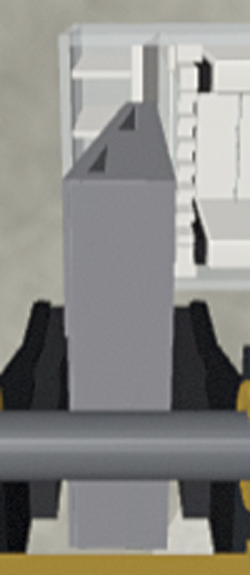

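Run:
```python
from h import *
def c2(x0,y0,fx,fy,p): return [(p[0]+.5)/fx-.5+x0,(p[1]+.5)/fy-.5+y0]
w=lambda p:c2(245,120,5,4.5,p); s=lambda p:c2(160,10,6,6,p)
fb,e1=tri("wrist",w((240,183)),"scene",s((441,490))); tb,e2=tri("wrist",w((275,325)),"scene",s((420,185)))
print(fb,e1,tb,e2,np.linalg.norm(fb-tb))
o=robot.get_obs(); r=R.from_quat(o["tool_rot"])
print("tool frame mm: foot-back",r.inv().apply(fb-o["position"])*1e3,"top-back",r.inv().apply(tb-o["position"])*1e3)
v=(tb-fb); cx=np.array([np.cos(np.radians(26.2)),np.sin(np.radians(26.2)),0]); print("back lean along cell x deg",np.degrees(np.arctan2(v@cx,v[2])), "along cell y", np.degrees(np.arctan2(v@[-cx[1],cx[0],0],v[2])))
# other end via scene only, at depth z of those
f2=onz("scene",[s((155,480))],fb[2])[0]; d=fb-f2; print("foot edge",f2,np.linalg.norm(d),"yaw",np.degrees(np.arctan2(-d[0],d[1])))
# plane-of-known heights via wrist only : back-top edge along wrist near/far: (275,325) and c(167,548)
near=c2(230,120,2.5,2.5,(167,548)); a=onz("wrist",[w((275,325)),near],tb[2]); d=a[0]-a[1]; print(a,np.linalg.norm(d),np.degrees(np.arctan2(-d[0],d[1])))
# cell from wrist
C=[w(p) for p in((200,75),(470,140),(452,465),(45,62),(675,62))]
print("pins",onz("wrist",C[1:3],.12));
```

```text
[ 0.4885 -0.1695  0.2236] 0.0003575928962064857 [ 0.4877 -0.1691  0.3297] 0.0002990449623093215 0.10607328786864022
tool frame mm: foot-back [-42.8022 114.6821  12.2359] top-back [-43.8997   8.6257  10.6895]
back lean along cell x deg -0.30421171887248233 along cell y 0.3887596006968214
foot edge [ 0.5261 -0.2484  0.2236] 0.08739466057374982 yaw 25.511179930896652
[[ 0.4877 -0.1692  0.3297]
 [ 0.5261 -0.2476  0.3297]] 0.08724438575455273 26.064521082710122
pins [[ 0.5416 -0.1483  0.12  ]
 [ 0.5812 -0.2276  0.12  ]]
```

Run:
```python
from h import *
def c2(x0,y0,fx,fy,p): return [(p[0]+.5)/fx-.5+x0,(p[1]+.5)/fy-.5+y0]
cx=np.array([np.cos(np.radians(26.3)),np.sin(np.radians(26.3)),0]);O=np.array([.5371,-.2009,0]); cy=np.array([-cx[1],cx[0],0])
for n,z,ps in (("wrist",.105,[(190,110),(210,110),(240,110),(262,110),(272,110)]),("wrist",.108,[(278,95),(318,95),(276,485),(318,470)])):
  q=onz(n,[c2(245,120,5,4.5,p) for p in ps],z)-O; print(z,np.c_[q@cx,q@cy]*1e3)
t=lambda p:c2(340,175,4.5,4.5,p)
q=onz("top",[t(p) for p in((222,450),(500,300))],.105)-O;print("seat edge top",np.c_[q@cx,q@cy]*1e3)
q=onz("top",[t(p) for p in((205,382),(275,340),(420,258),(220,410),(470,262))],.108)-O;print("cassette top",np.c_[q@cx,q@cy]*1e3)
s=lambda p:c2(160,110,5.4,5.4,p)
q=onz("scene",[s(p) for p in((443,141),(122,133))],.105)-O;print("seat edge scene",np.c_[q@cx,q@cy]*1e3)
q=onz("scene",[s(p) for p in((210,168),(340,171),(120,168),(430,178))],.108)-O;print("cassette front scene",np.c_[q@cx,q@cy]*1e3)
fb=np.array([.4885,-.1695,0])-O; f2=np.array([.5261,-.2484,0])-O; print("foot back",fb@cx*1e3,f2@cx*1e3,"y",fb@cy*1e3,f2@cy*1e3)
```

```text
0.105 [[-37.1785  51.5231]
 [-32.3918  51.5049]
 [-25.2141  51.477 ]
 [-19.9526  51.456 ]
 [-17.5616  51.4463]]
0.108 [[-16.3858  55.6115]
 [ -6.9348  55.5709]
 [-14.9907 -54.0069]
 [ -4.2891 -49.4374]]
seat edge top [[-34.0514  58.8435]
 [-35.8908 -59.7642]]
cassette top [[ -9.3201  53.0214]
 [ -8.2485  22.8996]
 [ -7.7963 -39.6714]
 [-20.7355  53.0998]
 [-17.9974 -55.6293]]
seat edge scene [[-36.5886  58.5297]
 [-36.3308 -61.3674]]
cassette front scene [[-16.3423 -25.6745]
 [-16.5734  22.2002]
 [-15.0987 -58.6522]
 [-14.1899  55.538 ]]
foot back -29.656805124756 -30.9072322983664 y 49.68293378809517 -37.70932234414746
```

```bash
cat >> h.py <<'E'
cx=np.array([np.cos(np.radians(26.3)),np.sin(np.radians(26.3)),0]);O=np.array([.5371,-.2009,0]); cy=np.array([-cx[1],cx[0],0])
E
python3 - <<'E'
from h import *
o=robot.get_obs(); p=o["position"]+.0108*cx-.006*cy
plan(p,R.from_quat(o["tool_rot"])); p[2]=.23; print(p); plan(p,R.from_quat(o["tool_rot"]))
E
```

```text
t 13.0 pos [ 0.4975 -0.2132  0.3382] w 0.0225 F [ 0.157   0.3307 -1.1172]
turn [0. 0. 0.] | shift before turn axes [ 0.0597 -0.0012  0.1082] | after-turn axes [ 0.0597 -0.0012  0.1082]
[ 0.5098 -0.2138  0.23  ]
t 13.0 pos [ 0.4975 -0.2132  0.3382] w 0.0225 F [ 0.157   0.3307 -1.1172]
turn [0. 0. 0.] | shift before turn axes [0.0635 1.0811 0.1182] | after-turn axes [0.0635 1.0811 0.1182]
```

play_rows:
  series:
    - [0.1,0.06,0,0.11,0,-0.002,0]
    - [0.1,0,0.2,0.002,0,0,0]
    - [0.1,0,0.3,0.003,0,0,0]
    - [0.1,0,0.3,0.003,0,0,0]
    - [0.1,0,0.25,0.002,0,0,0]
    - [0.1,0,0,0,0,0,0]
    - [0.1,0,0,0,0,0,0]
    - [0.1,0,0,0,0,0,0]

```text
time: 13.67
position: [0.5113, -0.215, 0.2352]
tool_rot: [0.603, -0.374, 0.371, -0.599]
ft_force: [0.1, -0.1, -1.6]
grip_width: 0.0224
```

Run:
```python
from h import *
plan([.5098,-.2138,.23],tgt(26.3))
crop("wrist",230,120,400,350,2.6,"w11.png")
crop("top",340,175,500,305,4.5,"t11.png")
crop("scene",150,60,260,220,3.7,"s11.png")
```

```text
t 13.67 pos [ 0.5113 -0.215   0.2352] w 0.0224 F [ 0.114  -0.0617 -1.6301]
turn [0.0024 0.0008 0.0001] | shift before turn axes [-0.0178  0.0517 -0.0074] | after-turn axes [-0.0178  0.0516 -0.0079]
```

View pics/w11.png

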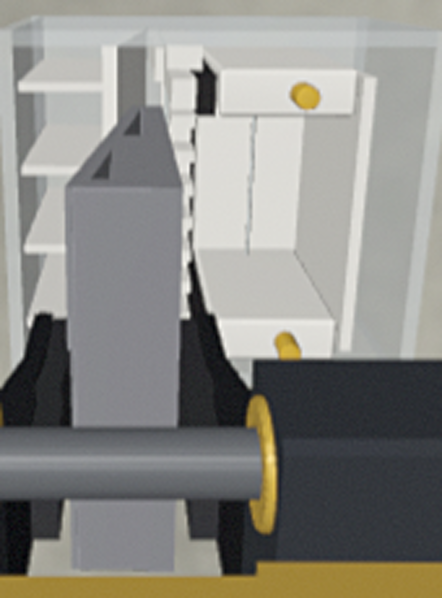

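View pics/t11.png

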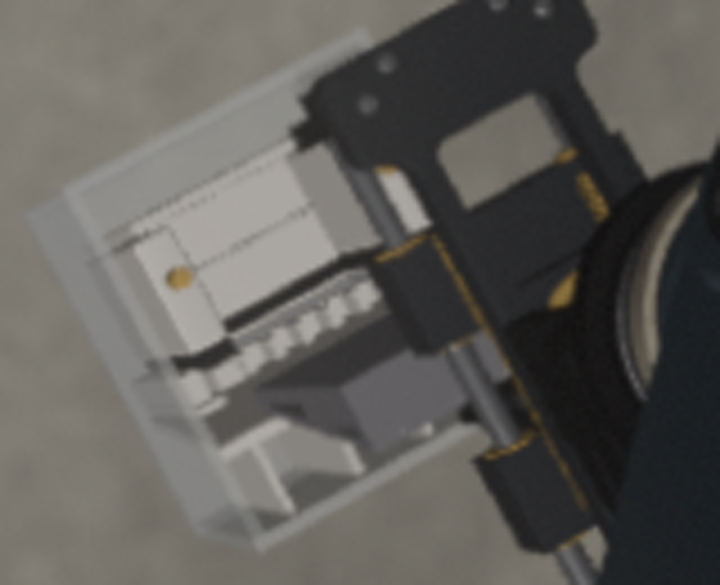

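View pics/s11.png

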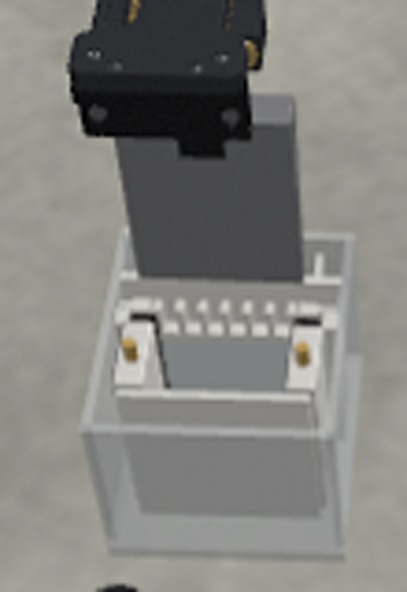

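Run:
```python
from h import *
c=lambda x0,y0,f,p:[(p[0]+.5)/f-.5+x0,(p[1]+.5)/f-.5+y0]
w=lambda p:c(230,120,2.6,p); s=lambda p:c(150,60,3.7,p)
o=robot.get_obs();print(o["position"])
fb,e=tri("wrist",w((161,108)),"scene",s((303,282))); f2=onz("scene",[s((136,277))],fb[2])[0]
ff=onz("wrist",[w((143,108))],fb[2])[0]
for q in(fb,f2,ff): print(q,(q-O)@cx*1e3,(q-O)@cy*1e3)
print(e)
tb=onz("wrist",[w((182,187)),w((66,187))],fb[2]+.108)
for q in tb: print("top",(q-O)@cx*1e3,(q-O)@cy*1e3)
for z,ps in((.105,[(103,60),(117,60),(102,90),(118,90)]),(.108,[(166,55),(195,100),(155,60),(190,300)])):
  q=onz("wrist",[w(p) for p in ps],z)-O; print(z,(q@cx*1e3),(q@cy*1e3))
```

```text
[ 0.5114 -0.2156  0.2358]
[ 0.5021 -0.173   0.1212] -18.99095231353184 40.532818433062026
[ 0.5411 -0.2528  0.1212] -19.389031701349072 -48.340280605542965
[ 0.4971 -0.1757  0.1212] -24.706405969841015 40.32739599325016
0.00039093036028120244
top -19.116636595047176 42.70066679752119
top -40.75408701164542 42.65286135119823
0.105 [-37.843  -33.192  -38.2568 -32.8805] [53.6988 53.7041 43.7919 43.7994]
0.108 [-17.0835  -7.1856 -20.6669  -7.0387] [ 55.6247  40.9228  54.0121 -31.0545]
```

play_rows:
  series:
    - [0.1,-0.04,0,0,0,0,0]
    - [0.1,0,0.1,0,0,0,0]
    - [0.1,0,0.12,0,0,0,0]
    - [0.1,0,0.12,0,0,0,0]
    - [0.1,0,0.1,0,0,0,0]
    - [0.1,0,0,0,0,0,0]
    - [0.1,0,0,0,0,0,0]
    - [0.1,0,0,0,0,0,0]

```text
time: 14.48
position: [0.5084, -0.2115, 0.1899]
tool_rot: [0.603, -0.375, 0.371, -0.599]
ft_force: [2.0, 1.3, -1.5]
grip_width: 0.0227
```

Run:
```python
from h import *
o=robot.get_obs();p=o["position"]-O; print(p@cx,p@cy,p[2],o["ft_force"])
plan([.5098,-.2138,.189],tgt(26.3))
crop("wrist",230,120,400,350,2.6,"w12.png")
crop("scene",150,60,260,220,3.7,"s12.png")
```

```text
-0.030398522238480684 0.0032080801099020804 0.18986586031724023 [ 2.0011  1.3201 -1.4782]
t 14.48 pos [ 0.5084 -0.2115  0.1899] w 0.0227 F [ 2.0011  1.3201 -1.4782]
turn [ 0.0026  0.0004 -0.0007] | shift before turn axes [0.0268 0.0086 0.0021] | after-turn axes [0.0268 0.0087 0.0021]
```

View pics/w12.png

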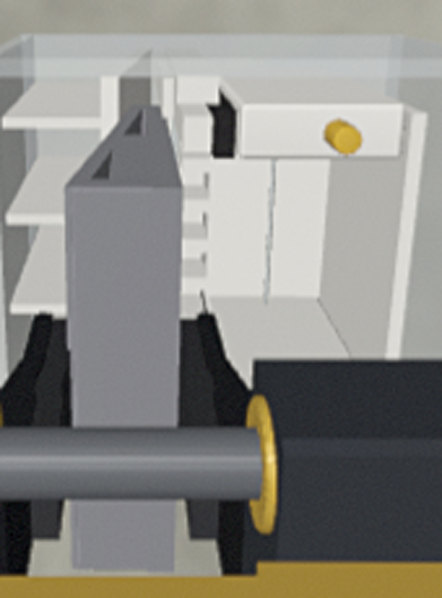

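View pics/s12.png

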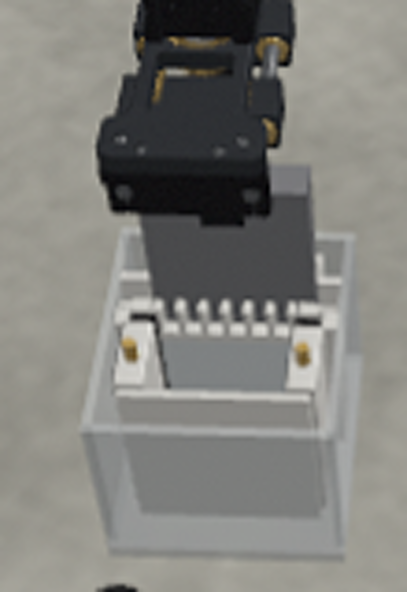

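play_rows:
  series:
    - [0.1,0,0,0.025,0,0,0]
    - [0.1,0,0.06,0.012,0,0,0]
    - [0.1,0,0.07,0.004,0,0,0]
    - [0.1,0,0.07,0.004,0,0,0]
    - [0.1,0,0,0,0,0,0]
    - [0.1,0,0,0,0,0,0]

```text
time: 15.08
position: [0.5115, -0.2096, 0.1689]
tool_rot: [0.603, -0.376, 0.37, -0.599]
ft_force: [-0.2, 0.1, -1.3]
grip_width: 0.0222
```

Run:
```python
from h import *
o=robot.get_obs();p=o["position"]-O; f=o["ft_force"]; print(p@cx,p@cy,p[2],"F",f@cx,f@cy,f[2])
```

```text
-0.026795066883755415 0.003538292365716014 0.1688563258478794 F -0.12864138155711888 0.1605042601139464 -1.3256533620692037
```

play_rows:
  series:
    - [0.1,0,0.05,0.005,0,0,0]
    - [0.1,0,0.05,0.005,0,0,0]
    - [0.1,0,0,0,0,0,0]
    - [0.1,0,0,0,0,0,0]

```text
time: 15.42
position: [0.5125, -0.2091, 0.1593]
tool_rot: [0.603, -0.375, 0.37, -0.599]
ft_force: [-0.1, 0.8, -0.2]
grip_width: 0.0222
```

Run:
```python
from h import *
o=robot.get_obs();p=o["position"]-O; f=o["ft_force"]; print(p@cx,p@cy,p[2],"F",f@cx,f@cy,f[2])
crop("wrist",230,120,400,350,2.6,"w13.png")
```

```text
-0.02563611323332644 0.003540038438446855 0.15928744833564157 F 0.22731766290154876 0.7390180102817147 -0.18627730695621314
```

View pics/w13.png

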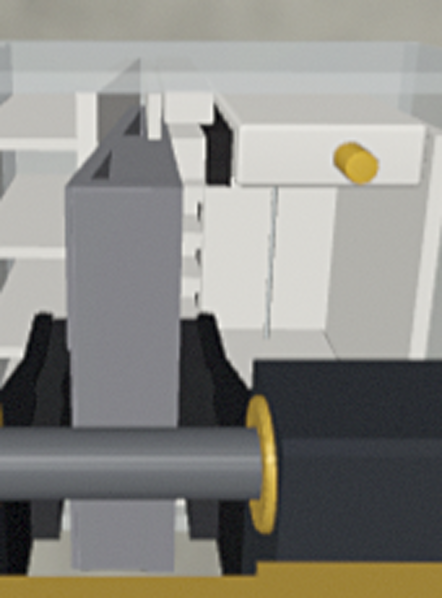

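play_rows:
  series:
    - [0.1,0,0.03,0.002,0,0,0]
    - [0.1,0,0.03,0.002,0,0,0]
    - [0.1,0,0.03,0,0,0,0]
    - [0.1,0,0,0,0,0,0]
    - [0.1,0,0,0,0,0,0]

```text
time: 15.88
position: [0.513, -0.209, 0.1504]
tool_rot: [0.603, -0.375, 0.37, -0.599]
ft_force: [-0.1, 0.2, -1.4]
grip_width: 0.0221
```

Run:
```python
from h import *
o=robot.get_obs();p=o["position"]-O; f=o["ft_force"]; print(p@cx,p@cy,p[2],"F",f@cx,f@cy,f[2])
```

```text
-0.025203512923905155 0.003440709078994693 0.15040952207396244 F -0.0027350896450914646 0.22914128090303076 -1.4205730447619982
```

play_rows:
  series:
    - [0.4,0,0,0,0,0,0]
    - [0.4,0,0,0,0,0,0]
    - [0.4,0,0,0,0,0,0]
    - [0.4,0,0,0,0,0,0]
    - [0.4,0,0,0,0,0,0]

```text
time: 16.3
position: [0.5132, -0.2091, 0.1509]
tool_rot: [0.603, -0.375, 0.371, -0.599]
ft_force: [-1.2, -0.5, -0.5]
grip_width: 0.0346
```

Run:
```python
from h import *
o=robot.get_obs();p=o["position"]-O; f=o["ft_force"]; print(p@cx,p@cy,p[2],"F",f@cx,f@cy,f[2])
crop("wrist",230,120,400,350,2.6,"w14.png")
crop("scene",150,60,260,220,3.7,"s14.png")
```

```text
-0.025107882611351762 0.0032199458712484923 0.1508678822328985 F -1.2956717906560997 0.0810192694755504 -0.4663568955229148
```

View pics/w14.png

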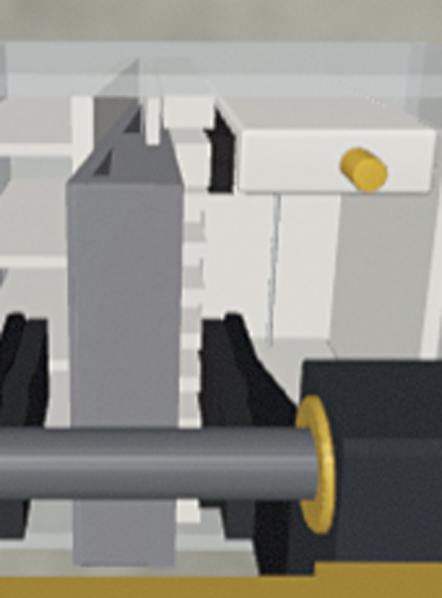

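View pics/s14.png

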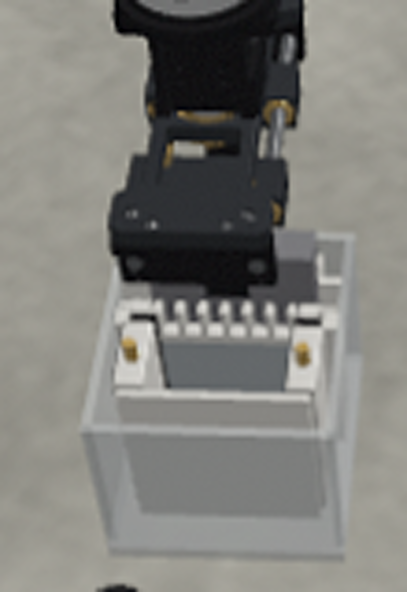

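play_rows:
  series:
    - [0.5,0,-0.1,0,0,0,0]
    - [0.5,0,-0.2,0,0,0,0]
    - [0.3,0.022,-0.2,0,0,0,0]
    - [0,0,0,0,0,0,0]
    - [0,0,0,0,0,0,0]
    - [0,0,0,0,0,0,0]
    - [0,0,0,0,0,0,0]
    - [0,0,0,0,0,0,0]
    - [0,0,0,0,0,0,0]
    - [0,0,0,0,0,0,0]

```text
time: 17.23
position: [0.5142, -0.2107, 0.2]
tool_rot: [0.603, -0.375, 0.37, -0.599]
ft_force: [-0.6, -0.3, -0.3]
grip_width: 0.0023
```

Run:
```python
from h import *
o=robot.get_obs();p=o["position"]-O; f=o["ft_force"]; print(p@cx,p@cy,p[2],"F",f@cx,f@cy,f[2],o["grip_width"])
plan([.5,-.2,.17],tgt(26.3))
crop("wrist",230,120,400,350,2.6,"w15.png")
crop("scene",150,60,260,220,3.7,"s15.png")
crop("top",340,175,500,305,4.5,"t15.png")
```

```text
-0.02493102728315031 0.0013506647710440367 0.20000714344594217 F -0.7039511698826983 0.002211977570570808 -0.3132415881132729 0.0022829212935124204
t 17.23 pos [ 0.5142 -0.2107  0.2   ] w 0.0023 F [-0.6321 -0.3099 -0.3132]
turn [ 0.003   0.0004 -0.001 ] | shift before turn axes [-0.1581  0.3013 -0.0762] | after-turn axes [-0.1589  0.3001 -0.0793]
```

View pics/w15.png

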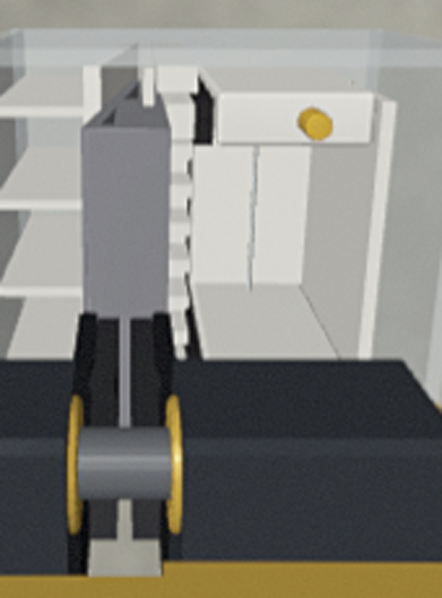

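View pics/s15.png

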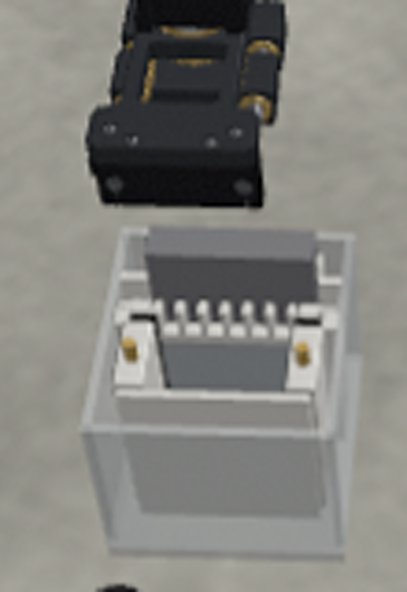

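View pics/t15.png

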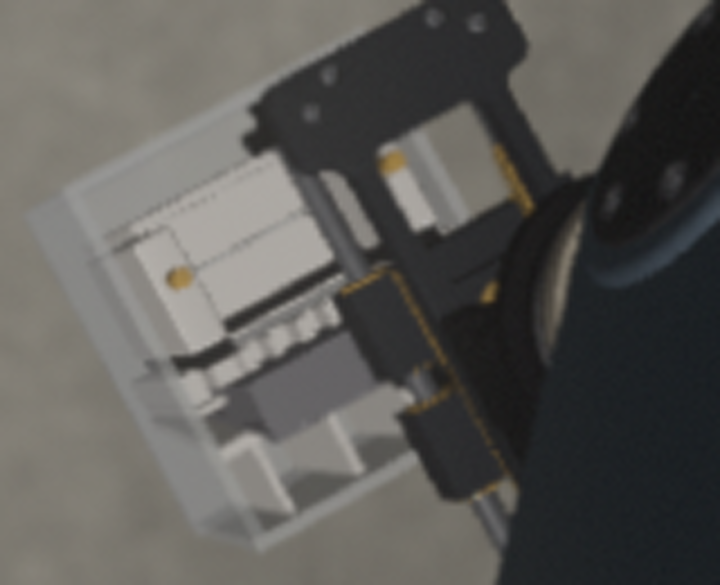

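play_rows:
  series:
    - [0,0,0.15,0,0.003,0,-0.001]
    - [0,0,0.15,0,0,0,0]
    - [0,0,0.03,0,0,0,0]
    - [0,0,0.02,0,0,0,0]
    - [0,0,0,0,0,0,0]
    - [0,0,0,0,0,0,0]

```text
time: 17.88
position: [0.5147, -0.2112, 0.1661]
tool_rot: [0.601, -0.372, 0.373, -0.601]
ft_force: [0.7, -0.6, 0.5]
grip_width: 0.0006
```

play_rows:
  series:
    - [0,0,0.02,0,0,0,0]
    - [0,0,0.02,0,0,0,0]
    - [0,0,0,0,0,0,0]

```text
time: 18.13
position: [0.5146, -0.2112, 0.1619]
tool_rot: [0.601, -0.372, 0.373, -0.601]
ft_force: [0.0, -1.3, 1.2]
grip_width: 0.0003
```

Run:
```python
from h import *
o=robot.get_obs();p=o["position"]-O; f=o["ft_force"]; print(p@cx,p@cy,p[2],"F",f@cx,f@cy,f[2],o["grip_width"])
```

```text
-0.024715795629930783 0.000732382471031664 0.16193073599252347 F -0.5211516114414132 -1.1561820423606408 1.1934832637511312 0.0002690093259143414
```

play_rows:
  series:
    - [0,0,0.02,0,0,0,0]
    - [0,0,0.02,0,0,0,0]
    - [0,0,0,0,0,0,0]

```text
time: 18.38
position: [0.5151, -0.2113, 0.158]
tool_rot: [-0.601, 0.372, -0.374, 0.601]
ft_force: [1.3, -0.1, 2.9]
grip_width: 0.0002
```

play_rows:
  series:
    - [0,0,0.02,0,0,0,0]
    - [0,0,0.02,0,0,0,0]
    - [0,0,0,0,0,0,0]

```text
time: 18.63
position: [0.5156, -0.2113, 0.1544]
tool_rot: [-0.601, 0.371, -0.374, 0.601]
ft_force: [1.7, 0.9, 6.2]
grip_width: 0.0005
```

play_rows:
  series:
    - [0,0,0.02,0,0,0,0]
    - [0,0,0.02,0,0,0,0]
    - [0,0,0,0,0,0,0]

```text
time: 18.88
position: [0.516, -0.2115, 0.151]
tool_rot: [-0.601, 0.371, -0.375, 0.601]
ft_force: [2.9, 0.8, 6.9]
grip_width: 0.0007
```

play_rows:
  series:
    - [0,0,0.02,0,0,0,0]
    - [0,0,0.02,0,0,0,0]
    - [0,0,0,0,0,0,0]

```text
time: 19.13
position: [0.5165, -0.2116, 0.1476]
tool_rot: [-0.6, 0.37, -0.375, 0.601]
ft_force: [3.1, 1.2, 11.4]
grip_width: 0.0005
```

play_rows:
  series:
    - [0,0,0.02,0,0,0,0]
    - [0,0,0.01,0,0,0,0]
    - [0,0,0,0,0,0,0]

```text
time: 19.38
position: [0.5169, -0.2117, 0.1452]
tool_rot: [-0.6, 0.37, -0.376, 0.601]
ft_force: [1.5, 1.8, 15.2]
grip_width: 0.0005
```

Run:
```python
from h import *
o=robot.get_obs();p=o["position"]-O; f=o["ft_force"]; print(p@cx,p@cy,p[2],"F",f@cx,f@cy,f[2],o["grip_width"])
crop("wrist",230,120,400,350,2.6,"w16.png")
crop("scene",150,60,260,220,3.7,"s16.png")
```

```text
-0.022902426460418953 -0.0007233039165096106 0.1452370918993228 F 2.083411866282382 0.9267034186731181 15.155100806279297 0.0004975099823099951
```

View pics/w16.png

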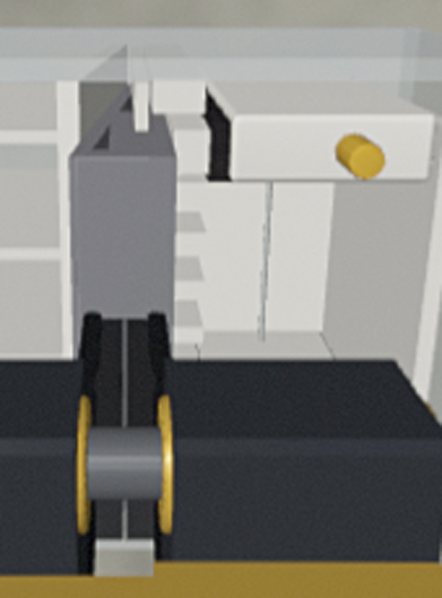

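View pics/s16.png

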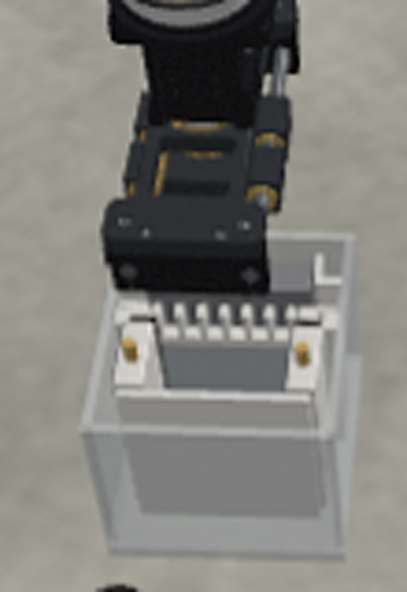

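play_rows:
  series:
    - [0,0,0.012,0,0,0,0]
    - [0,0,0,0,0,0,0]
    - [0,0,0,0,0,0,0]

```text
time: 19.73
position: [0.5171, -0.2118, 0.1443]
tool_rot: [-0.6, 0.37, -0.376, 0.601]
ft_force: [1.4, 1.4, 16.1]
grip_width: 0.0004
```

play_rows:
  series:
    - [0,0,-0.03,0,0,0,0]
    - [0,0,-0.1,0,0,0,0]
    - [0,0,-0.3,0,0,0,0]
    - [0,0,-0.3,0,0,0,0]
    - [0,0,-0.3,0,0,0,0]
    - [0,0,-0.3,-0.2,0,0,0]
    - [0,0,0,-0.4,0,0,0]
    - [0,0,0,-0.4,0,0,0]
    - [0,0,0,0,0,0,0]

```text
time: 20.48
position: [0.419, -0.2564, 0.2745]
tool_rot: [0.601, -0.375, 0.372, -0.599]
ft_force: [0.2, 1.5, -0.4]
grip_width: 0.0008
```

Run:
```python
from h import *
o=robot.get_obs();print(o["time"],o["position"],o["ft_force"])
crop("scene",160,110,260,220,5.4,"s17.png")
crop("top",340,175,470,305,4.5,"t17.png")
for n in("scene","top"):
  cv2.imwrite(f"pics/{n}17.png",eyes.camera(n)[:,:,::-1])
```

```text
20.4833 [ 0.419  -0.2564  0.2745] [ 0.2487  1.4895 -0.4265]
```

View pics/s17.png

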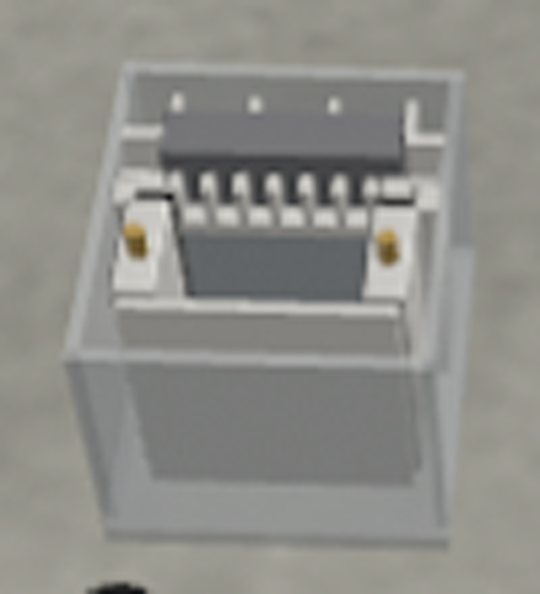

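View pics/t17.png

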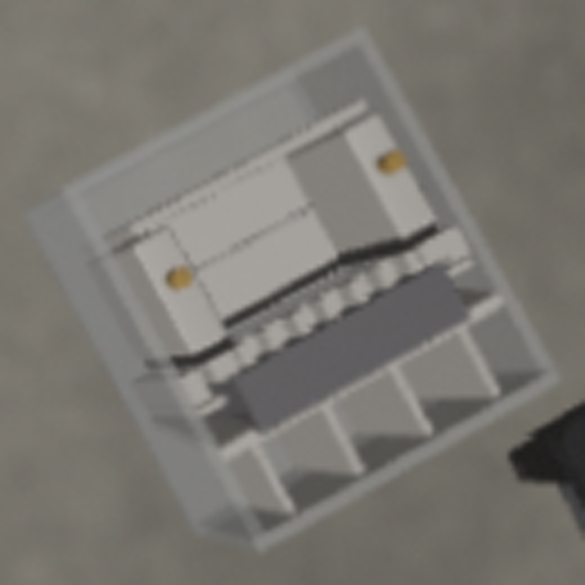

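View pics/scene17.png

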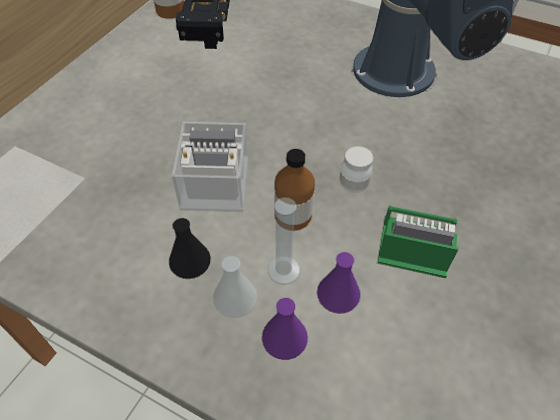

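Run:
```python
from h import *
c=lambda x0,y0,f,p:[(p[0]+.5)/f-.5+x0,(p[1]+.5)/f-.5+y0]
t=lambda p:c(340,175,4.5,p); s=lambda p:c(160,110,5.4,p)
for a,b in(((262,432),(405,113)),((233,381),(403,166)),((443,267),(160,157)),((470,308),(165,110))):
  q,e=tri("top",t(a),"scene",s(b)); print(q,e,(q-O)@cx*1e3,(q-O)@cy*1e3)
```

```text
[ 0.487  -0.1742  0.1221] 0.0009138913997003438 -33.10263720635981 46.12447137303835
[ 0.5051 -0.1657  0.1151] 0.0007439227114111532 -13.074824720113712 45.77577537980579
[ 0.5436 -0.2456  0.1154] 0.0002507959210910067 -13.94554152860429 -42.91393967298991
[ 0.5282 -0.2522  0.1228] 0.0003562563482024185 -30.683742478853183 -42.05731191955703
```

```bash
python3 -c "
from rig import ticket
print(ticket.hand_in())"
```

```text
the job is handed in; nothing more can be done
None
```

I tipped the wedge out of the row until it leaned on the front bar, at about 24°. I then lifted it straight out, stood it foot down in the slot, let go, and pushed it down from above with the closed fingertips. The job was handed in at about 20.6 s.

- **Wedge depth:** at the last press the fingertips were about 14.3 mm above the rim. After the arm withdrew, two camera views averaged about 13.9 mm, inside the 11–19 mm "tight" band. The four corners in that measurement scattered by up to ±4 mm, so the average is only approximate.
- **Press force:** it rose steadily to about 16 N, within the expected 8–22 N, and showed no sign of a hard stop.
- **Gasket:** I could not read the squeeze directly. I estimate 2 mm or slightly more from the wedge depth.
- **Other plates and glassware:** the last scene picture shows all three plates still in the rack and the glassware standing where it was. The arm was clear of everything at hand-in.

The arm ran into a wrist joint limit while tilted at the rack, so the second grip on the wedge was about 18 mm deep instead of the planned 24 mm. The wedge did not slip.

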